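# Clamp the carved woodblock in the carving stand

### The job

Set the red carved woodblock, without dropping it, flat on the sloping carving stand, lengthwise up the slope on the black centre line with one short end at the dark bottom ledge. Then push the red-knobbed cam lever through its quarter turn right to its end stop, so that the cam locks the block against the ledge, and let go. Leave the plain pale block and the other things on the desk where they are.

Things in the scene. Friction and masses are not known exactly. Their poses are not given: they have to be found in the camera images.
- red_block: The block to clamp: dark red wood, pale carved chevrons on top, 110 (its x) x 56 (its y) x 22 mm, about 0.1 kg, loose, flat on the desk. Origin: centre of its underside, z up. Either end may go to the ledge. From start to start it changes places with the pale block.
- pale_block: A plain pale wooden block of the same size and origin; not wanted, leave it.
- bed: Sloping plywood board of the carving stand, fixed. Origin: on its top face, at the middle of the uphill face of the dark bottom ledge, 30 mm above the desk. x runs up the slope (30 deg, rising to the robot's left), y along the ledge towards the robot, z square to the board. Board: x -30 to 270, y +-110 mm, 15 thick; ledge: x -18 to 0, y +-80, 12 mm high; black centre line at y = 0.
- seat (a point): Point on the board's top face, at bed x = 55, y = 0, z = 0 mm, where the red block's origin lies when the block is properly clamped, its long side along the bed's x. The stand's place and yaw vary from start to start.
- cam_pivot (a point): Lever's axis on the board, bed x = 145, y = 0 mm, square to the board. The aluminium eccentric cam (radius 22, 12 mm off axis, 6 to 22 mm above the board) turns with the lever. Lever open: 123 mm from ledge to cam, 13 more than the block. Closed: 111 mm, so the cam pushes the block the last millimetres to the ledge and locks it there with about 1 mm of play.
- cam_lever (a joint): Lever angle, rad. 0: open, handle points up the slope (bed +x). 1.571 (end stop): closed, handle points along bed +y, towards the robot. Growing = anticlockwise seen from above. Stays where it is left; friction takes about 3 N at the knob. Starts between 0 and 0.3.
- lever_knob (a point): Centre of the top of the lever's knob: red cylinder square to the board, radius 11 mm, axis 85 mm from the pivot, 26 to 60 mm above the board. The dark handle bar, 14 mm wide, lies 22 to 32 mm above the board between pivot and knob.
- ink_jar: Closed glass ink jar with black cap, 56 mm across, 65 mm tall, loose; leave it. Origin: centre of its underside.
- brush_mug: Blue mug, 80 mm across and 95 mm tall, loose; leave it. Origin: centre of its underside.
- tape_roll: Yellow roll of tape lying flat, 90 mm across, 22 mm high, loose; leave it. Origin: centre of its underside.
- baren: Dark wooden rubbing pad, a disc 114 mm across with a knob, 42 mm high, loose; leave it. Origin: centre of its underside.
- scraper: Spatula about 200 mm long lying on the desk to the right, loose; leave it. Origin: near the middle of its length, on the desk.
There are look-alikes about, which are no part of the job. Several things look just like the red_block: the one meant starts farthest from the robot's base.

How it is judged:
By the outcome, as a careful person would: the job done as asked, in the order asked, and still so for the second after the job is handed in, with the robot touching nothing.
It also fails if it takes over 61 s, if anything falls off the work surface, if the arm or the gripper's body presses on something with over 40 N, if the wrist force passes 120 N, or if a joint passes its speed limit or range.

### The arm

A 7-joint arm with a two-finger parallel gripper is mounted at the origin on the work surface. World frame = base frame: x ahead of the robot, y to its left, z up, the work surface at z = 0. Lengths are in m, angles in rad, forces in N, time in s.
With the tool pointing down it reaches from about 0.4 to 0.85 m from the base axis. Payload 4.4 kg.
Tool frame: the origin (TCP) lies midway between the tips of the shut fingers; the grasp point (between the pads) lies robot.tcp_to_grasp behind it (robot.tcp_to_grasp is the distance from the TCP to the grasp point, in m); z points along the fingers, y is the line along which they close (so a half turn about z gives the same grasp; the last joint's range is limited). The gripper opens to 94 mm and grips with 3 to 60 N. Pads are 16 mm wide; open, the fingers measure 119 mm over their backs; the gripper's body (75 mm by 177 mm) begins 78 mm behind the grasp point.
Start: joints at [1.247, 0.628, 0.038, 1.517, -0.027, 0.996, -0.02], TCP at [0.166, -0.629, 0.205] pointing down, gripper open.
Joint ranges: [-3.06, 3.06], [-0.37, 2.12], [-1.25, 1.32], [0.18, 2.47], [-1.1, 4.24], [0.23, 1.98], [-2.94, 2.94]. Speed limits (rad/s): [2.57, 2.57, 3.14, 3.14, 3.14, 3.14, 3.14].

### API

Orientations are given as a unit quaternion [x, y, z, w].
In Python, from cell import readout, optics, robot gives the robot as it stands. The module is installed in compiled form; this text tells all that it offers.
- The arm moves only by the tool move_arm, never from a script. Its argument "targets" is text: rows parted by semicolons, each of 5 numbers parted by spaces: the closure, from -1 (fully open) to 1 (shut), so that 0 is half open, then the shift along the tool's x, y, z as a fraction of full scale, then the turn about the tool's z as a fraction of full scale. In form: jaw dx dy dz turn; .... A call has 1 to 5 rows; each row shifts and turns the commanded pose from where the row before left it, along the tool's axes as they then stand; what a row does not reach is not made up. Full scale, the value 1, is 40 cm for a shift and 360 degrees for a turn. A row lasts 1/10 s, in which the tool goes at most 50 mm and 8.59 degrees, less where a joint would pass 70% of its speed; a pose out of reach is approached as far as the arm can. A call with a number of a shift or a turn outside -1 to 1 is refused whole. A call with a gripper value outside its range is refused whole. The fingers move at their own pace and stop on an object; "squeeze" is the grip in N (left out, the last holds). Time passes only in rows, so rows that do not move let the fingers close. It gives the time, the measured TCP pose, the force, the opening and the grip force at its end, in the units of the state.
- readout.state(): the state, without advancing time (a new reading comes with each control period).
- optics.camera(name): name is "side" or "top" or "wrist"; returns (picture, depth): 420x560x3 uint8, red, green, blue; 420x560 float32, m along the optical axis (not along the pixel's ray), 0 where there is no reading.
- optics.camera_model(name): a dict with "fov_y" (degrees; the focal length in pixels is half the picture's height over the tangent of half this angle, whatever the lens; pixels are square), "cx", "cy" (the principal point, pixels), "extrinsics" (4x4, takes a point from camera to world coordinates). Camera axes: x right, y down, z forward; pixel columns grow to the right and rows downward; lengths in m; the calibration is good to about 2 mm. A picture is of the moment at which its call begins: read the wrist's pose just before it. camera_model takes no time and is no camera call; for the wrist camera it gives the pose at the moment of the call.
- robot.sign_off(): hands the job in; it is judged then, once.
The state is a dict: "time_s": time; "joint_positions": joint angles; "qd": joint speeds; "effort": joint torques, N m; "position": TCP position; "ee_rot": TCP orientation; "contact_force": force on the tool from outside, world axes, zero at the start; "moment": the same for the moment, N m; "opening": finger opening in m; "grasp_force": force on a finger pad.
Only numpy, scipy, OpenCV 4.12 (cv2) and the standard library are available. Lean on these libraries where they do the work, as an engineer would, in place of code of your own. Each camera call takes 0.05 s, during which the arm holds its last target. There are 200 camera calls.

## Working session

There is one attempt and no reset: what is moved stays moved. The work goes in short steps, Python scripts to look and compute and a tool call to move; the robot and the scene stay as the last step left them, time stands still between calls to the robot, and variables do not carry over. Pictures are saved under pics/ and viewed, at most 10 in all, crops included, and the job is handed in when it is done.

Besides the shell and the picture viewer there is one more tool, called after "Request:" as name(argument=value, ...) on one line, values as JSON. move_arm: Moves the arm, as the interface text tells. Its arguments: {"type":"object","properties":{"targets":{"type":"string"},"squeeze":{"type":"number"}},"required":["targets"]}

```bash
mkdir -p pics; cat > h.py <<'E'
import numpy as np, cv2
from cell import readout, optics, robot
from scipy.spatial.transform import Rotation as R
def snap(n):
    m=optics.camera_model(n); p,d=optics.camera(n); return p,d,m
def pts(d,m):
    f=d.shape[0]/2/np.tan(np.radians(m['fov_y'])/2)
    v,u=np.indices(d.shape); E=np.array(m['extrinsics'])
    c=np.stack([(u-m['cx'])/f*d,(v-m['cy'])/f*d,d],-1)
    return c@E[:3,:3].T+E[:3,3]
E
python3 - <<'E'
from h import *
a=[]
for n in ("top","side"):
    p,d,m=snap(n); np.savez(f'{n}0.npz',p=p,d=d,E=m['extrinsics'],fov=m['fov_y'],cx=m['cx'],cy=m['cy'])
    print(n,m['fov_y'],m['cx'],m['cy'],np.round(m['extrinsics'],3).tolist(),(d==0).mean())
    cv2.imwrite(f'pics/{n}0.png',p[:,:,::-1])
s=readout.state(); print(s, robot.tcp_to_grasp)
E
```

```text
top 44.188248908266665 281.40281378933173 207.7005735540066 [[0.007, -0.991, 0.136, 0.354], [-1.0, -0.008, -0.01, 0.012], [0.011, -0.136, -0.991, 1.468], [0.0, 0.0, 0.0, 1.0]] 0.003792517006802721
side 56.10626117447195 277.6023125982225 206.1178999784486 [[-0.94, -0.228, 0.254, 0.185], [-0.341, 0.667, -0.662, 0.873], [-0.019, -0.709, -0.705, 1.08], [0.0, 0.0, 0.0, 1.0]] 0.0038477891156462585
{'time_s': 0.1, 'joint_positions': array([ 1.24720776,  0.62922976,  0.03844863,  1.51821138, -0.02700812,
        0.99631647, -0.02001612]), 'qd': array([ 1.55790863e-03, -2.49017729e-03, -6.78876008e-04,  1.10443371e-05,
        4.84926898e-04,  1.46792009e-03, -1.87615319e-04]), 'effort': array([-5.27144057e-04, -5.51029122e+01,  1.14576023e+00, -1.87338638e+01,
       -5.11066115e-02,  1.39238115e-02,  1.20090986e-03]), 'position': array([ 0.16559726, -0.62795768,  0.20467973]), 'ee_rot': array([ 9.91705729e-01,  1.28526529e-01, -1.10586818e-04, -8.16078719e-04]), 'contact_force': array([0.07103679, 0.28730509, 0.87292508]), 'moment': array([0.01632765, 0.01770271, 0.00684016]), 'grasp_force': 0.0, 'opening': 0.09409390491528366} 0.0188
```

View pics/top0.png

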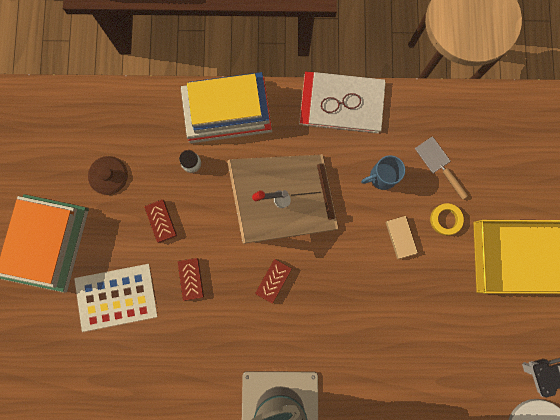

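View pics/side0.png

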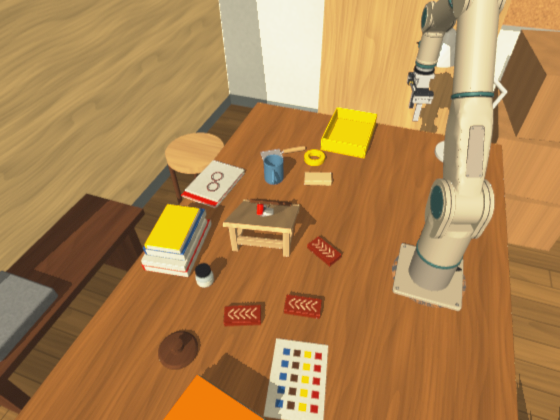

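Top view: three red carved blocks, A at (160,221), B at (190,279) and C at (274,281). The base is at about (280,400), so A is farthest. The pale block is at (402,238), the stand at (285,198) with its ledge on the right near x=328, and the red knob at (258,196). I'll measure these and check A in an enlarged crop.

```bash
python3 - <<'E'
from h import *
z=np.load('top0.npz'); p=z['p'];d=z['d']
m=dict(fov_y=float(z['fov']),cx=float(z['cx']),cy=float(z['cy']),extrinsics=z['E'])
P=pts(d,m)
hsv=cv2.cvtColor(p,cv2.COLOR_RGB2HSV)
red=(((hsv[...,0]<6)|(hsv[...,0]>172))&(hsv[...,1]>150)&(hsv[...,2]>60)).astype(np.uint8)
red[:100]=0
red=cv2.morphologyEx(red,cv2.MORPH_CLOSE,np.ones((9,9)))
for c in cv2.findContours(red,0,2)[0]:
    if cv2.contourArea(c)<60: continue
    k=np.zeros(red.shape,np.uint8); cv2.drawContours(k,[c],-1,1,-1)
    Q=P[(k>0)&(d>0)]; zt=np.percentile(Q[:,2],60); T=Q[Q[:,2]>zt-.006][:,:2]
    r=cv2.minAreaRect((T*1000).astype(np.float32))
    print(np.round(cv2.minAreaRect(c)[0]),'z',zt.round(4),'rect mm',np.round(r[0],1),np.round(r[1],1),round(r[2],1),'dist',np.hypot(*r[0]).round())
# bed plane: wood pixels
reg=np.zeros(red.shape,bool); reg[165:232,240:312]=1
Q=P[reg]; 
best=None; rng=np.random.default_rng(0)
for _ in range(300):
    a,b,c=Q[rng.choice(len(Q),3,False)]; n=np.cross(b-a,c-a); n/=np.linalg.norm(n)+1e-9
    i=abs((Q-a)@n)<.002
    if best is None or i.sum()>best.sum(): best=i
B=Q[best]; o=B.mean(0); n=np.linalg.svd(B-o)[2][2]; n*=np.sign(n[2])
print('plane',o.round(4),n.round(4),'tilt',np.degrees(np.arccos(n[2])),best.mean())
big=cv2.resize(p[90:310,80:380],None,fx=2.6,fy=2.6,interpolation=cv2.INTER_CUBIC); cv2.imwrite('pics/crop.png',big[:,:,::-1])
h=(P-o)@n
bm=((abs(h)<.003)&(np.indices(red.shape)[1]>215)&(np.indices(red.shape)[1]<345)&(P[...,2]>.02)).astype(np.uint8)
nl,lab,st,_=cv2.connectedComponentsWithStats(bm); k=1+st[1:,4].argmax()
u=np.array([0,0,1])-n*n[2]; u/=np.linalg.norm(u); v=np.cross(n,u)
T=np.stack([(P-o)@u,(P-o)@v],-1)[lab==k]
r=cv2.minAreaRect((T*1000).astype(np.float32)); print('board',r, 'u',u,'v',v)
print('box world',[(o+u*a/1000+v*b/1000).round(4).tolist() for a,b in cv2.boxPoints(r)])
E
```

```text
[118. 315.] z 0.0032 rect mm [251.3 449.3] [ 17.5 160.2] 11.3 dist 515.0
[273. 281.] z 0.0237 rect mm [348.4  19.6] [ 54.1 108.4] 61.2 dist 349.0
[190. 279.] z 0.0233 rect mm [351.9 249.8] [107.7  55.1] 9.8 dist 432.0
[160. 221.] z 0.0232 rect mm [513.7 338.7] [108.9  55.1] 22.2 dist 615.0
[258. 195.] z 0.1975 rect mm [561.6  54. ] [20.4 20.5] 50.4 dist 564.0
[230. 134.] z 0.0313 rect mm [765.  144.7] [ 38.8 241.5] 17.4 dist 779.0
[305. 111.] z 0.0137 rect mm [838.9 -69. ] [25.1 72. ] 84.6 dist 842.0
plane [0.5678 0.0128 0.1066] [ 0.1031 -0.4919  0.8645] tilt 30.172871011903464 0.5302653399668324
board ((-25.875076293945312, -3.7971725463867188), (220.41050720214844, 294.2898254394531), 89.72273254394531) u [-0.17727981  0.84614088  0.50261066] v [-0.97874873 -0.20506324  0.        ]
box world [[0.7095, -0.1108, 0.0193], [0.6587, 0.1385, 0.1673], [0.4428, 0.0942, 0.1678], [0.4936, -0.1551, 0.0199]]
```

View pics/crop.png

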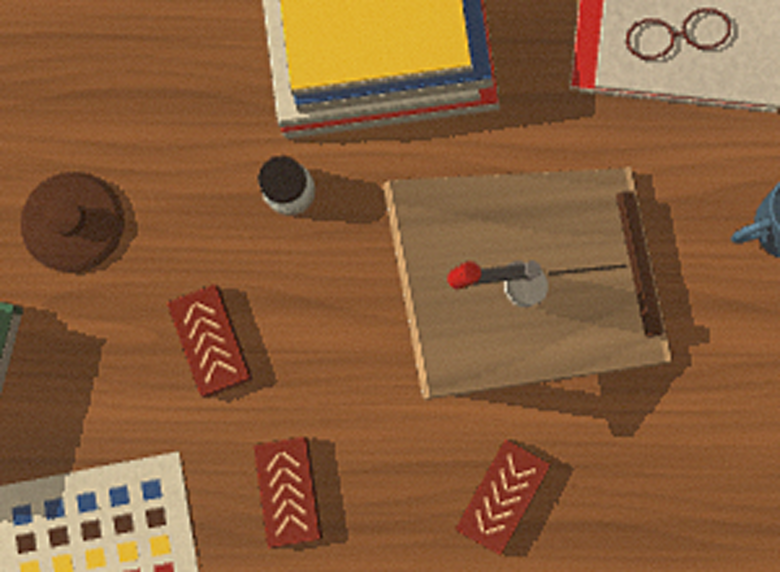

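A at (160,221) is the one meant: it lies 615 mm from the base, against 432 mm for B and 349 mm for C, and the crop shows dark red wood with pale chevrons. Next I'll refine the bed from the ledge and knob, and plan the first leg.

```bash
cat >> h.py <<'E'
def leg(p0,yaw0,p1,yaw1=None,rows=None):
    "print total shift in tool units (tool at yaw0, pointing down), rows needed, total turn"
    d=np.array(p1)-np.array(p0); c,s=np.cos(np.radians(yaw0)),np.sin(np.radians(yaw0))
    t=np.array([d[0]*c+d[1]*s, d[0]*s-d[1]*c, -d[2]])/.4
    n=rows or int(np.ceil(np.linalg.norm(d)/.049))
    print('rows',n,'per row',(t/n).round(4),'turn total',None if yaw1 is None else round(-(yaw1-yaw0)/360,4))
def now():
    s=readout.state(); r=R.from_quat(s['ee_rot']).as_matrix()
    y=np.degrees(np.arctan2(r[1,0],r[0,0]))
    print('t',s['time_s'],'p',s['position'].round(4),'yaw',y.round(2),'F',s['contact_force'].round(1),'open',round(s['opening'],4),'grip',round(s['grasp_force'],1),'q',s['joint_positions'].round(2)); return s['position'],y
E
python3 - <<'E'
from h import *
z=np.load('top0.npz'); p=z['p'];d=z['d']
m=dict(fov_y=float(z['fov']),cx=float(z['cx']),cy=float(z['cy']),extrinsics=z['E'])
P=pts(d,m)
o=np.array([.5678,.0128,.1066]);n=np.array([.1031,-.4919,.8645]);n/=np.linalg.norm(n)
u=np.array([0,0,1])-n*n[2]; u/=np.linalg.norm(u); v=np.cross(n,u)
c=o-.0259*u-.0038*v; O=c-.120*u
Q=np.stack([(P-O)@u,(P-O)@v,(P-O)@n],-1)*1000
g=p.astype(int).sum(2)
L=(g<200)&(abs(Q[...,2]-12)<5)&(Q[...,0]<30)&(Q[...,0]>-40)&(abs(Q[...,1])<100)
print('ledge n',L.sum(),cv2.minAreaRect(Q[L][:,:2].astype(np.float32)),'h',np.median(Q[L][:,2]))
K=(np.array([.5616,.054,.1975])-O)@np.c_[u,v,n]*1000; print('O',O,'knob bed',K)
C=(p.min(2)>110)&(abs(Q[...,2]-22)<4)&(abs(Q[...,0]-145)<40)&(abs(Q[...,1])<40)
print('cam',C.sum(),cv2.minEnclosingCircle(Q[C][:,:2].astype(np.float32)),np.median(Q[C][:,2]))
li=(g<230)&(abs(Q[...,2])<4)&(Q[...,0]>15)&(Q[...,0]<100)&(abs(Q[...,1])<15)
print('line',li.sum(),np.polyfit(Q[li][:,0],Q[li][:,1],1),np.median(Q[li][:,1]))
q,y=now()
a=(.5,-.33,.32); leg(q,y,a); leg(a,y,(.514,.339,.22))
E
```

```text
ledge n 304 ((-15.666960716247559, 1.1763458251953125), (158.11618041992188, 25.67215919494629), 89.31631469726562) h 12.322171456778964
O [ 0.59739393 -0.10987136  0.0332707 ] knob bed [227.54656035   1.41645968  57.67883423]
cam 1 ((146.6073455810547, 10.347716331481934), 9.999999747378752e-05) 24.262841424735143
line 29 [-0.0167681   1.05038792] 0.06870923372767394
t 0.1 p [ 0.1656 -0.628   0.2047] yaw 14.77 F [0.1 0.3 0.9] open 0.0941 grip 0.0 q [ 1.25  0.63  0.04  1.52 -0.03  1.   -0.02]
rows 10 per row [ 0.0998 -0.0507 -0.0288] turn total None
rows 14 per row [ 0.0329 -0.1149  0.0179] turn total None
```

The measurements agree: knob at bed x about 228 (230 expected), ledge edge at about −3 (so I shift the origin by −2.5 mm), and lever near 0. I'll go over block A now.

Request:
move_arm(targets="-1 0.1 -0.05 -0.03 0;-1 0.1 -0.05 -0.03 0;-1 0.1 -0.05 -0.03 0;-1 0.1 -0.05 -0.03 0;-1 0.1 -0.05 -0.03 0")

```text
time_s: 0.6
position: [0.3346, -0.4792, 0.2656]
ee_rot: [0.992, 0.128, -0.0, -0.0]
contact_force: [0.5, 0.0, 0.4]
opening: 0.0941
grasp_force: 0.0
```

Request:
move_arm(targets="-1 0.1 -0.05 -0.03 0;-1 0.1 -0.05 -0.03 0;-1 0.1 -0.05 -0.03 0;-1 0.1 -0.05 -0.03 0;-1 0.1 -0.05 -0.03 0")

```text
time_s: 1.1
position: [0.5024, -0.3317, 0.3257]
ee_rot: [0.992, 0.128, -0.0, -0.0]
contact_force: [0.5, -0.7, -0.4]
opening: 0.094
grasp_force: 0.0
```

Request:
move_arm(targets="-1 0.032 -0.115 0 0;-1 0.032 -0.115 0 0;-1 0.032 -0.115 0 0;-1 0.032 -0.115 0 0;-1 0.032 -0.115 0 0")

```text
time_s: 1.6
position: [0.5042, -0.0925, 0.3253]
ee_rot: [0.992, 0.129, -0.0, -0.0]
contact_force: [2.0, 1.2, 0.5]
opening: 0.094
grasp_force: 0.0
```

Request:
move_arm(targets="-1 0.032 -0.115 0 0;-1 0.032 -0.115 0 0;-1 0.032 -0.115 0 0;-1 0.032 -0.115 0 0;-1 0.032 -0.115 0 0")

```text
time_s: 2.1
position: [0.5076, 0.146, 0.3254]
ee_rot: [0.992, 0.128, -0.0, 0.0]
contact_force: [1.0, -0.4, -1.1]
opening: 0.0938
grasp_force: 0.0
```

```bash
python3 - <<'E'
from h import *
q,y=now(); leg(q,y,(.514,.339,.20),22.2)
E
```

```text
t 2.1 p [0.5076 0.146  0.3254] yaw 14.76 F [ 1.  -0.4 -1.1] open 0.0938 grip 0.0 q [-0.21  0.34 -0.17  1.68  0.06  1.13 -1.71]
rows 5 per row [ 0.0277 -0.0925  0.0627] turn total -0.0207
```

Request:
move_arm(targets="-1 0.028 -0.092 0.063 0;-1 0.028 -0.092 0.063 0;-1 0.028 -0.092 0.063 0;-1 0.028 -0.092 0.063 0;-1 0.028 -0.092 0.063 -0.02")

```text
time_s: 2.6
position: [0.515, 0.3378, 0.1981]
ee_rot: [0.981, 0.192, -0.0, 0.0]
contact_force: [0.3, 0.2, 0.6]
opening: 0.094
grasp_force: 0.0
```

Request:
move_arm(targets="-1 0 0 0 0;-1 0 0 0 0")

```text
time_s: 2.8
position: [0.5144, 0.3366, 0.1982]
ee_rot: [0.982, 0.191, -0.001, 0.001]
contact_force: [1.4, -0.8, 0.3]
opening: 0.0942
grasp_force: 0.0
```

```bash
python3 - <<'E'
from h import *
q,y=now()
p,d,m=snap('wrist'); P=pts(d,m); np.savez('w.npz',p=p,d=d)
cv2.imwrite('pics/w1.png',p[:,:,::-1])
hsv=cv2.cvtColor(p,cv2.COLOR_RGB2HSV)
red=(((hsv[...,0]<7)|(hsv[...,0]>172))&(hsv[...,1]>140)&(hsv[...,2]>50)).astype(np.uint8)
red=cv2.morphologyEx(red,cv2.MORPH_CLOSE,np.ones((15,15)))
for c in cv2.findContours(red,0,2)[0]:
    if cv2.contourArea(c)<1500: continue
    k=np.zeros(red.shape,np.uint8); cv2.drawContours(k,[c],-1,1,-1)
    Q=P[(k>0)&(d>0)]; T=Q[abs(Q[:,2]-.022)<.006][:,:2]
    if len(T)<50: continue
    print(cv2.boundingRect(c),np.median(Q[:,2]),cv2.minAreaRect((T*1000).astype(np.float32)))
E
```

```text
t 2.8 p [0.5144 0.3366 0.1982] yaw 22.02 F [ 1.4 -0.8  0.3] open 0.0942 grip 0.0 q [-0.49  0.59 -0.21  1.62  0.14  0.95 -1.94]
(250, 148, 47, 87) 0.02200265914520272 ((514.2772216796875, 341.9056091308594), (109.51868438720703, 55.48386764526367), 22.038532257080078)
```

View pics/w1.png

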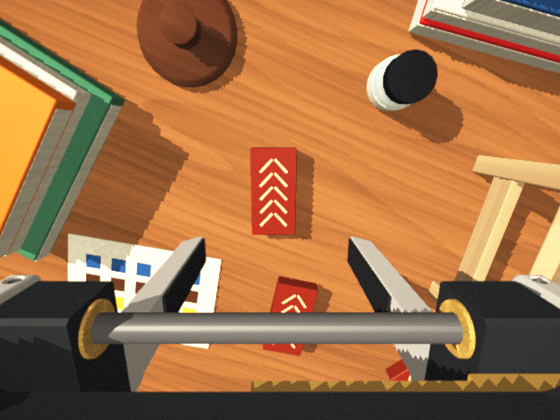

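The wrist view shows block A at (273,191), with B below it at (293,315). A measures (514.3, 341.9) mm at yaw 22.0°, with its top at 22 mm, which agrees with the top view. I'll descend.

Request:
move_arm(targets="-1 0.004 -0.01 0.12 0;-1 0 0 0.12 0;-1 0 0 0.12 0;-1 0 0 0.07 0;-1 0 0 0.04 0")

```text
time_s: 3.35
position: [0.5155, 0.338, 0.0101]
ee_rot: [0.982, 0.189, -0.001, 0.001]
contact_force: [-0.4, 0.3, -0.2]
opening: 0.0938
grasp_force: 0.0
```

Request:
move_arm(targets="-1 0 0 0 0;-1 0 0 0 0")

```text
time_s: 3.55
position: [0.5168, 0.3408, 0.0131]
ee_rot: [0.982, 0.19, 0.001, -0.0]
contact_force: [0.4, 0.1, 0.9]
opening: 0.0939
grasp_force: 0.0
```

Request:
move_arm(targets="-1 -0.004 0 0.01 0;-1 0 0 0 0;-1 0 0 0 0")

```text
time_s: 3.85
position: [0.5143, 0.3405, 0.0085]
ee_rot: [0.982, 0.191, 0.001, -0.0]
contact_force: [-0.7, -0.3, 0.0]
opening: 0.0939
grasp_force: 0.0
```

```bash
python3 - <<'E'
from h import *
for i in range(4):
    now(); snap('wrist')
E
```

```text
t 3.85 p [0.5143 0.3405 0.0085] yaw 21.97 F [-0.7 -0.3  0. ] open 0.0939 grip 0.0 q [-0.54  0.84 -0.15  1.75  0.22  0.56 -2.01]
t 3.9 p [0.5142 0.3404 0.0083] yaw 21.97 F [ 0.6 -0.1  0.2] open 0.0939 grip 0.0 q [-0.54  0.84 -0.15  1.75  0.22  0.56 -2.01]
t 3.95 p [0.5141 0.3404 0.0081] yaw 21.97 F [0.2 0.3 0.4] open 0.0939 grip 0.0 q [-0.54  0.84 -0.15  1.75  0.22  0.56 -2.01]
t 4.0 p [0.5141 0.3404 0.0079] yaw 21.97 F [-0.2 -0.1  0.2] open 0.0943 grip 0.0 q [-0.54  0.84 -0.15  1.75  0.22  0.56 -2.01]
```

Request:
move_arm(targets="1 0 0 0 0;1 0 0 0 0;1 0 0 0 0;1 0 0 0 0;1 0 0 0 0", squeeze=15)

```text
time_s: 4.55
position: [0.5138, 0.3401, 0.0074]
ee_rot: [0.982, 0.19, -0.0, 0.0]
contact_force: [1.7, 0.4, 0.7]
opening: 0.0576
grasp_force: 0.0
```

Request:
move_arm(targets="1 0 0 0 0;1 0 0 0 0;1 0 0 0 0")

```text
time_s: 4.85
position: [0.5138, 0.3402, 0.0075]
ee_rot: [0.982, 0.191, 0.0, -0.0]
contact_force: [-0.3, -0.4, -0.9]
opening: 0.0561
grasp_force: 15.0
```

Request:
move_arm(targets="1 0 0 -0.05 0;1 0 0 -0.12 0;1 0 0 -0.12 0;1 0 0 -0.12 0;1 0 0 -0.12 0")

```text
time_s: 5.35
position: [0.5133, 0.3397, 0.2212]
ee_rot: [0.982, 0.191, -0.0, 0.0]
contact_force: [1.2, 0.1, -1.9]
opening: 0.0557
grasp_force: 15.0
```

Request:
move_arm(targets="1 0 0 -0.1 -0.022;1 0 0 0 -0.022;1 0 0 0 -0.022;1 0 0 0 -0.022;1 0 0 0 -0.022")

```text
time_s: 5.85
position: [0.5135, 0.3397, 0.2593]
ee_rot: [0.858, 0.514, -0.0, 0.0]
contact_force: [0.5, 1.5, -2.4]
opening: 0.0557
grasp_force: 15.0
```

Request:
move_arm(targets="1 0 0 0 -0.022;1 0 0 0 -0.022;1 0 0 0 -0.022;1 0 0 0 -0.022;1 0 0 0 -0.022")

```text
time_s: 6.35
position: [0.5136, 0.3397, 0.2591]
ee_rot: [0.633, 0.774, -0.0, 0.0]
contact_force: [-0.1, -0.5, -1.4]
opening: 0.0561
grasp_force: 15.0
```

```bash
python3 - <<'E'
from h import *
q,y=now(); 
n=np.array([.1031,-.4919,.8645]);n/=np.linalg.norm(n)
u=np.array([0,0,1])-n*n[2]; u/=np.linalg.norm(u); v=np.cross(n,u)
print(np.degrees(np.arctan2(u[1],u[0])))
O=np.array([.59739393,-.10987136,.0333])-.0025*u; print('O',O)
for by in (.068,0): print('block centre at',by,O+.059*u+by*v+.011*n)
t=O+.059*u+.068*v+.011*n; t[2]=.27; leg(q,y,t,101.8)
E
```

```text
t 6.35 p [0.5136 0.3397 0.2591] yaw 101.49 F [-0.1 -0.5 -1.4] open 0.0561 grip 15.0 q [-0.28  0.58 -0.59  1.54  0.34  1.13 -0.74]
101.83757712046035
O [ 0.59783729 -0.11198669  0.0320435 ]
block centre at 0.068 [ 0.52195417 -0.08142522  0.0712066 ]
block centre at 0 [ 0.58850802 -0.06747583  0.0712066 ]
rows 9 per row [-0.1151 -0.021  -0.003 ] turn total -0.0009
```

Request:
move_arm(targets="1 -0.115 -0.021 0 -0.001;1 -0.115 -0.021 0 0;1 -0.115 -0.021 0 0;1 -0.115 -0.021 0 0;1 -0.115 -0.021 0 0")

```text
time_s: 6.85
position: [0.5178, 0.1042, 0.2593]
ee_rot: [0.633, 0.775, -0.0, 0.0]
contact_force: [0.7, 0.1, -1.4]
opening: 0.0559
grasp_force: 15.0
```

Request:
move_arm(targets="1 -0.115 -0.021 0 0;1 -0.115 -0.021 0 0;1 -0.115 -0.021 0 0;1 -0.115 -0.021 0 0;1 0 0 0 0")

```text
time_s: 7.35
position: [0.5211, -0.0897, 0.2585]
ee_rot: [0.637, 0.771, -0.003, 0.001]
contact_force: [0.3, -0.7, -0.6]
opening: 0.0558
grasp_force: 15.0
```

Request:
move_arm(targets="1 0 0 0 0;1 0 0 0 0")

```text
time_s: 7.55
position: [0.522, -0.0791, 0.2595]
ee_rot: [0.632, 0.775, 0.0, -0.0]
contact_force: [-0.2, 1.5, -1.6]
opening: 0.056
grasp_force: 15.0
```

```bash
python3 - <<'E'
from h import *
q,y=now(); leg(q,y,(.522,-.0814,.115),101.84)
p,d,m=snap('side'); cv2.imwrite('pics/s1.png',cv2.resize(p[120:330,150:430],None,fx=2.6,fy=2.6)[:,:,::-1])
E
```

```text
t 7.55 p [ 0.522  -0.0791  0.2595] yaw 101.63 F [-0.2  1.5 -1.6] open 0.056 grip 15.0 q [ 0.5   0.44 -0.59  1.77  0.28  1.01  0.01]
rows 3 per row [-0.0019 -0.0004  0.1204] turn total -0.0006
```

View pics/s1.png

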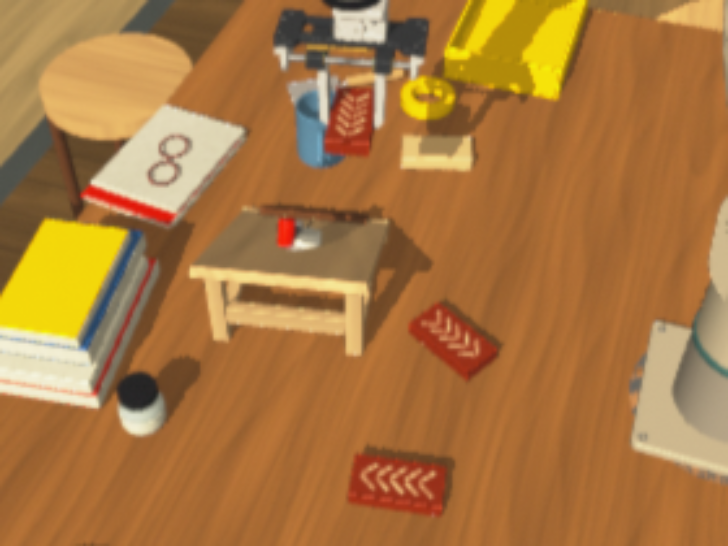

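The side view (crop) shows the block held level at (352,120), with the stand at (290,250) clear below it. I'll descend and use the free side of the board to tilt the block onto the slope.

Request:
move_arm(targets="1 -0.004 0 0.12 -0.0006;1 0 0 0.12 0;1 0 0 0.1 0;1 0 0 0.04 0;1 0 0 0 0", squeeze=8)

```text
time_s: 8.1
position: [0.5207, -0.0801, 0.1053]
ee_rot: [0.63, 0.777, -0.001, -0.002]
contact_force: [0.0, -0.4, -1.1]
opening: 0.0562
grasp_force: 8.0
```

Request:
move_arm(targets="1 0 0 0.015 0;1 0 0 0.015 0;1 0 0 0.015 0;1 0 0 0.015 0;1 0 0 0 0")

```text
time_s: 8.6
position: [0.5227, -0.0825, 0.0833]
ee_rot: [0.631, 0.776, 0.0, 0.0]
contact_force: [0.6, -0.7, -1.3]
opening: 0.0557
grasp_force: 8.0
```

```bash
python3 - <<'E'
from h import *
q,y=now()
E
```

```text
t 8.6 p [ 0.5227 -0.0825  0.0833] yaw 101.72 F [ 0.6 -0.7 -1.3] open 0.0557 grip 8.0 q [ 0.4   0.67 -0.45  1.96  0.48  0.62 -0.16]
```

Request:
move_arm(targets="1 0 0 0.01 0;1 0 0 0.01 0;1 0 0 0 0")

```text
time_s: 8.9
position: [0.5222, -0.082, 0.075]
ee_rot: [0.631, 0.776, -0.0, -0.0]
contact_force: [-0.0, -0.2, -1.2]
opening: 0.0558
grasp_force: 8.0
```

```bash
python3 - <<'E'
from h import *
q,y=now()
p,d,m=snap('side'); p2,d2,m2=snap('wrist')
cv2.imwrite('pics/s2.png',np.hstack([cv2.resize(p[140:280,200:340],(400,400)),cv2.resize(p2,(400,400))])[:,:,::-1])
E
```

```text
t 8.9 p [ 0.5222 -0.082   0.075 ] yaw 101.75 F [-0.  -0.2 -1.2] open 0.0558 grip 8.0 q [ 0.39  0.68 -0.44  1.96  0.49  0.6  -0.17]
```

View pics/s2.png

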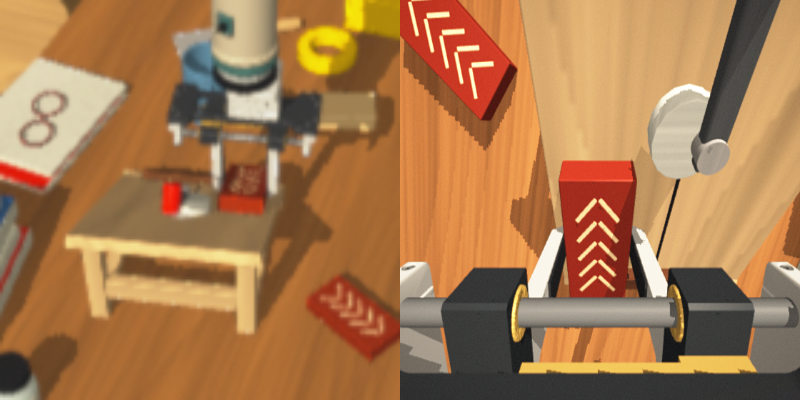

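The wrist view (right half) shows the held block at (598,230) and the cam at (690,130), with the board around it. I'll check the block's tilt from depth.

```bash
cat >> h.py <<'E'
def bedframe():
    n=np.array([.1031,-.4919,.8645]);n/=np.linalg.norm(n)
    u=np.array([0,0,1])-n*n[2]; u/=np.linalg.norm(u); v=np.cross(n,u)
    O=np.array([.59739393,-.10987136,.0333])-.0025*u; return O,u,v,n
def blk(cam='wrist',lo=600):
    p,d,m=snap(cam); P=pts(d,m); O,u,v,n=bedframe()
    hsv=cv2.cvtColor(p,cv2.COLOR_RGB2HSV)
    red=(((hsv[...,0]<7)|(hsv[...,0]>172))&(hsv[...,1]>140)&(hsv[...,2]>50)).astype(np.uint8)
    Q=(P-O)@np.c_[u,v,n]*1000
    k=(red>0)&(d>0)&(abs(Q[...,1])<105)&(Q[...,0]>-40)&(Q[...,0]<140)&(Q[...,2]>5)&(Q[...,2]<60)
    B=Q[k].astype(np.float32)
    A=np.c_[B[:,0],B[:,1],np.ones(len(B))]; w=np.ones(len(B),bool)
    for _ in range(8):
        c=np.linalg.lstsq(A[w],B[w,2],rcond=None)[0]; e=B[:,2]-A@c; w=(abs(e)<2.5) if _>2 else (e>-3)&(e<8)
    print('px',len(B),'top plane slopes deg',np.degrees(np.arctan(c[:2])).round(1),'h at centre',(c@[*B[w,:2].mean(0),1]).round(1),'rect',cv2.minAreaRect(B[w][:,:2]),'x',np.percentile(B[w,0],[1,99]).round(1),'y',np.percentile(B[w,1],[1,99]).round(1))
    bo=(red==0)&(d>0)&(abs(Q[...,2])<8)&(Q[...,0]>100)&(Q[...,0]<230)&(abs(Q[...,1])<60)&(abs(Q[...,1])>35)
    b=Q[bo]
    if len(b)>50: print('board h',np.linalg.lstsq(np.c_[b[:,0]-145,b[:,1],np.ones(len(b))],b[:,2],rcond=None)[0].round(3))
E
python3 - <<'E'
from h import *
now(); blk('wrist'); blk('top')
E
```

```text
t 9.0 p [ 0.522  -0.0819  0.0752] yaw 101.76 F [-0.5  0.3 -1.3] open 0.056 grip 8.0 q [ 0.39  0.68 -0.44  1.96  0.49  0.6  -0.17]Traceback (most recent call last):
  File "<stdin>", line 2, in <module>
  File "h.py", line 35, in blk
    print('px',len(B),'top plane slopes deg',np.degrees(np.arctan(c[:2])).round(1),'h at centre',(c@[*B[w,:2].mean(0),1]).round(1),'rect',cv2.minAreaRect(B[w][:,:2]),'x',np.percentile(B[w,0],[1,99]).round(1),'y',np.percentile(B[w,1],[1,99]).round(1))
                                                                                                                                          ~~~~~~~~~~~~~~~^^^^^^^^^^^^
cv2.error: OpenCV(4.12.0) /io/opencv/modules/imgproc/src/convhull.cpp:143: error: (-215:Assertion failed) total >= 0 && (depth == CV_32F || depth == CV_32S) in function 'convexHull'
```

```bash
python3 - <<'E'
import re
s=open('h.py').read()
a=s.index("    A=np.c_[B[:,0]"); b=s.index("    print('px'")
s=s[:a]+'''    print('px',len(B),'range',B.min(0) if len(B) else 0,B.max(0) if len(B) else 0)
    if len(B)<100: return
    rng=np.random.default_rng(0); A=np.c_[B[:,:2],np.ones(len(B))]; w=None
    for _ in range(300):
        i=rng.choice(len(B),3,False)
        if abs(np.linalg.det(A[i]))<50: continue
        c=np.linalg.solve(A[i],B[i,2]); k=abs(B[:,2]-A@c)<1.5
        if abs(c[0])<1.2 and (w is None or k.sum()>w.sum()): w=k
    c=np.linalg.lstsq(A[w],B[w,2],rcond=None)[0]
'''+s[b:]
s=s.replace("cv2.minAreaRect(B[w][:,:2])","cv2.minAreaRect(B[w][:,:2].astype(np.float32))")
open('h.py','w').write(s)
E
python3 - <<'E'
from h import *
blk('wrist'); blk('top')
E
```

```text
px 11128 range [-1.1150049 32.631042   5.009541 ] [121.579285  96.42779   35.49485 ]
px 11128 top plane slopes deg [-7.9 -0. ] h at centre 25.9 rect ((68.11973571777344, 67.35506439208984), (55.883392333984375, 106.78276062011719), 89.81073760986328) x [ 16.9 120.5] y [40.3 94.5]
board h [-0.003 -0.003 -1.541]
px 172 range [-14.295142  -55.846657    5.6769114] [121.16389   95.45806   32.518436]
px 172 top plane slopes deg [1.3 3.1] h at centre 22.5 rect ((65.07711791992188, 10.037612915039062), (200.83409118652344, 47.20635223388672), 52.92228698730469) x [ 45.7 120.2] y [-0.2 94.5]
board h [-0.005 -0.     0.539]
```

The block turns easily in the grip and has only 8° of tilt left. I'll press down the rest of the way.

Request:
move_arm(targets="1 0 0 0.007 0;1 0 0 0.007 0;1 0 0 0.005 0;1 0 0 0 0;1 0 0 0 0")

```text
time_s: 9.65
position: [0.5223, -0.0822, 0.0677]
ee_rot: [0.631, 0.776, -0.0, -0.0]
contact_force: [-0.1, -0.2, -1.5]
opening: 0.0559
grasp_force: 8.0
```

```bash
python3 - <<'E'
from h import *
now(); blk('wrist')
E
```

```text
t 9.65 p [ 0.5223 -0.0822  0.0677] yaw 101.75 F [-0.1 -0.2 -1.5] open 0.0559 grip 8.0 q [ 0.39  0.69 -0.43  1.97  0.5   0.59 -0.18]
px 10453 range [-16.571531  35.017776   5.007647] [117.42717   95.15123   22.770094]
px 10453 top plane slopes deg [-0.9 -0.1] h at centre 21.0 rect ((62.0520133972168, 67.08918762207031), (110.32085418701172, 56.11664581298828), 0.25012192130088806) x [  9.5 116.5] y [40.2 94.3]
board h [-0.003 -0.002 -1.522]
```

The block is flat on the board: h 22.5 mm, slope under 1°, centre at bed (62, 67). I'll lift, shift to the centre line and clear the cam.

Request:
move_arm(targets="1 -0.01 0 -0.0375 0;1 -0.02 0 0 0;1 0 0.084 0 0;1 0 0.084 0 0;1 0 0 0 0", squeeze=12)

```text
time_s: 10.2
position: [0.5957, -0.079, 0.0829]
ee_rot: [0.631, 0.776, 0.003, 0.002]
contact_force: [-0.1, 0.6, -1.7]
opening: 0.0558
grasp_force: 12.0
```

Request:
move_arm(targets="1 0 0 0 0;1 0 0 0 0;1 0 0 0 0")

```text
time_s: 10.5
position: [0.5895, -0.0809, 0.0826]
ee_rot: [0.631, 0.776, -0.001, -0.0]
contact_force: [-0.7, 0.3, -0.4]
opening: 0.0562
grasp_force: 12.0
```

```bash
cat >> h.py <<'E'
def line(cam='wrist'):
    p,d,m=snap(cam); P=pts(d,m); O,u,v,n=bedframe(); Q=(P-O)@np.c_[u,v,n]*1000
    g=p.astype(int).sum(2)
    k=(g<170)&(abs(Q[...,2]+1)<3)&(Q[...,0]>5)&(Q[...,0]<123)&(abs(Q[...,1])<8)
    if k.sum()>15: print('line px',k.sum(),'y',np.median(Q[k][:,1]).round(2),'x',np.percentile(Q[k][:,0],[2,98]).round(0))
    L=(g<230)&(abs(Q[...,2]-10.5)<2)&(Q[...,0]>-12)&(Q[...,0]<8)&(abs(Q[...,1])<78)
    if L.sum()>15: print('ledge',L.sum(),np.percentile(Q[L][:,0],[50,90,98]).round(1))
    C=(p.min(2)>90)&(abs(Q[...,2]-20.5)<2)&(abs(Q[...,0]-145)<35)&(abs(Q[...,1])<40)&(p.max(2)-p.min(2)<25)
    if C.sum()>15: print('cam',C.sum(),cv2.minEnclosingCircle(Q[C][:,:2].astype(np.float32)))
E
python3 - <<'E'
from h import *
now(); blk('wrist'); line(); line('top')
E
```

```text
t 10.5 p [ 0.5895 -0.0809  0.0826] yaw 101.72 F [-0.7  0.3 -0.4] open 0.0562 grip 12.0 q [ 0.37  0.74 -0.46  1.77  0.46  0.73 -0.13]
px 11008 range [-17.745066  -40.83778     5.3740635] [114.366135  42.775364  41.910473]
px 11008 top plane slopes deg [-0.9 -0. ] h at centre 40.1 rect ((58.67628479003906, 1.0453548431396484), (56.00672149658203, 110.29900360107422), 89.87986755371094) x [  6.1 113.1] y [-25.9  28.3]
board h [-0.002 -0.003 -1.515]
line px 26 y -0.26 x [ 98. 103.]
ledge 146 [-5.9 -1.7 -1.3]
cam 25 ((139.68600463867188, 16.59881019592285), 19.48060417175293)
```

Request:
move_arm(targets="1 0.01 0.003 0.0125 0;1 0.01 0 0.015 0;1 0 0 0.01 0;1 0 0 0.005 0;1 0 0 0 0")

```text
time_s: 11.15
position: [0.5901, -0.0721, 0.0655]
ee_rot: [0.631, 0.776, -0.0, -0.0]
contact_force: [-0.4, -0.1, -1.9]
opening: 0.056
grasp_force: 12.0
```

Request:
move_arm(targets="1 0 0 0 0;1 0 0 0 0")

```text
time_s: 11.35
position: [0.5904, -0.0723, 0.066]
ee_rot: [0.631, 0.776, 0.0, 0.0]
contact_force: [-0.1, 1.0, -1.6]
opening: 0.0559
grasp_force: 12.0
```

```bash
python3 - <<'E'
from h import *
now(); blk('wrist'); line()
E
```

```text
t 11.35 p [ 0.5904 -0.0723  0.066 ] yaw 101.73 F [-0.1  1.  -1.6] open 0.0559 grip 12.0 q [ 0.35  0.77 -0.44  1.79  0.48  0.7  -0.16]
px 10345 range [-16.340492  -29.982676    5.0015965] [113.10265   37.722282  23.151669]
px 10345 top plane slopes deg [-0.5 -0.1] h at centre 21.7 rect ((57.271183013916016, -1.579376220703125), (55.97745895385742, 110.80075073242188), 89.83639526367188) x [  4.8 111.8] y [-28.5  25.6]
board h [-0.002 -0.003 -1.513]
ledge 233 [-6.2 -2.1 -1.2]
cam 24 ((154.94256591796875, 0.7712336182594299), 11.000449180603027)
```

Request:
move_arm(targets="1 0 -0.003 0.003 0;1 0 0 0 0;1 0 0 0 0")

```text
time_s: 11.75
position: [0.5893, -0.0725, 0.0648]
ee_rot: [0.631, 0.776, 0.0, 0.0]
contact_force: [0.6, -0.6, 0.0]
opening: 0.056
grasp_force: 12.0
```

```bash
python3 - <<'E'
from h import *
now(); blk('wrist')
E
```

```text
t 11.75 p [ 0.5893 -0.0725  0.0648] yaw 101.74 F [ 0.6 -0.6  0. ] open 0.056 grip 12.0 q [ 0.35  0.77 -0.44  1.79  0.48  0.69 -0.16]
px 10294 range [-19.390146  -30.762568    5.0130506] [112.23322   76.279686  22.246078]
px 10294 top plane slopes deg [-0.4 -0.1] h at centre 20.7 rect ((56.33027267456055, -0.4210681915283203), (111.48359680175781, 55.959224700927734), 0.05319613963365555) x [  4.8 111.4] y [-27.3  26.8]
board h [-0.002 -0.003 -1.514]
```

Seated on the centre line. I'll release, rise and shut the fingers, then check the block.

Request:
move_arm(targets="-1 0 0 0 0;-1 0 0 0 0;-1 0 0 0 0;-1 0 0 0 0;-1 0 0 0 0")

```text
time_s: 12.3
position: [0.5891, -0.0723, 0.0647]
ee_rot: [0.631, 0.776, 0.0, -0.0]
contact_force: [0.4, -0.3, -1.1]
opening: 0.0921
grasp_force: 0.0
```

Request:
move_arm(targets="-1 0 0 -0.05 0;-1 0 0 -0.12 0;-1 0 0 -0.12 0;-1 0 0 -0.12 0;-1 0 0 -0.06 0")

```text
time_s: 12.8
position: [0.5909, -0.072, 0.2572]
ee_rot: [0.631, 0.776, 0.002, 0.002]
contact_force: [0.5, 0.5, 0.0]
opening: 0.0937
grasp_force: 0.0
```

Request:
move_arm(targets="1 0 0 0 0;1 0 0 0 0;1 0 0 0 0")

```text
time_s: 13.1
position: [0.588, -0.0726, 0.2511]
ee_rot: [0.631, 0.776, -0.001, -0.001]
contact_force: [-0.1, -0.0, 0.5]
opening: 0.0735
grasp_force: 0.0
```

```bash
cat >> h.py <<'E'
def knob(cam='wrist'):
    p,d,m=snap(cam); P=pts(d,m); O,u,v,n=bedframe(); Q=(P-O)@np.c_[u,v,n]*1000
    hsv=cv2.cvtColor(p,cv2.COLOR_RGB2HSV)
    k=((hsv[...,0]<7)|(hsv[...,0]>172))&(hsv[...,1]>140)&(Q[...,2]>50)&(Q[...,2]<66)&(Q[...,0]>100)&(Q[...,0]<260)&(abs(Q[...,1])<110)&(d>0)
    if k.sum()>15:
        c=cv2.minEnclosingCircle(Q[k][:,:2].astype(np.float32)); print('knob',k.sum(),c,'z',np.median(Q[k][:,2]),'angle',np.arctan2(c[0][1],c[0][0]-143.5))
E
python3 - <<'E'
from h import *
q,y=now(); blk('wrist'); line(); knob(); knob('top')
O,u,v,n=bedframe(); Rm=np.c_[u,v,n]; O=O-.0014*n
w=lambda b: O+Rm@(np.array(b)/1000)
a=w((230,-36,42)); print('start',a); leg(q,y,[a[0],a[1],q[2]]); 
prev=a
for b in [(230,-36,42)]+[(145+85*np.cos(t)+s*np.sin(t),85*np.sin(t)-s*np.cos(t),42) for t,s in zip(np.radians([0,18,36,54,72,90]),[24,24,24,23,22,20])]:
    t=w(b); print(np.round(b),t.round(4)); leg(prev,101.8,t,rows=1); prev=t
p,d,m=snap('wrist'); cv2.imwrite('pics/w3.png',p[:,:,::-1])
E
```

```text
t 13.1 p [ 0.588  -0.0726  0.2511] yaw 101.75 F [-0.1 -0.   0.5] open 0.0735 grip 0.0 q [ 0.43  0.55 -0.56  1.61  0.32  1.08 -0.02]
px 2731 range [-16.882683  -71.72976     5.0183525] [112.17165   72.50337   22.510447]
px 2731 top plane slopes deg [-0.2 -0.2] h at centre 20.5 rect ((57.053199768066406, -0.3928966522216797), (109.486328125, 55.39689636230469), 0.04943452402949333) x [  3.6 111.3] y [-27.2  26.5]
board h [-0.003 -0.003 -1.619]
ledge 448 [-7.5 -2.2 -1. ]
knob 770 ((228.64735412597656, 0.6250964999198914), 10.775602340698242) z 57.81213456694757 angle 0.0073412177836215614
knob 59 ((228.45265197753906, 1.3777943849563599), 11.244270324707031) z 59.34202229547563 angle 0.016216958138963195
start [0.59646812 0.07003741 0.18274092]
rows 3 per row [ 0.115   0.0311 -0.    ] turn total None
[230 -36  42] [0.5965 0.07   0.1827]
rows 1 per row [ 0.  0. -0.] turn total None
[230. -24.  42.] [0.5847 0.0676 0.1827]
rows 1 per row [-0.   -0.03 -0.  ] turn total None
[233.   3.  42.] [0.5573 0.0647 0.1844]
rows 1 per row [ 0.007  -0.0686 -0.0041] turn total None
[228.  31.  42.] [0.5317 0.0546 0.1817]
rows 1 per row [-0.0117 -0.0678  0.0068] turn total None
[214.  55.  42.] [0.5101 0.0374 0.1745]
rows 1 per row [-0.031  -0.0617  0.018 ] turn total None
[192.  74.  42.] [0.4955 0.0155 0.1637]
rows 1 per row [-0.0462 -0.047   0.0269] turn total None
[165.  85.  42.] [ 0.4896 -0.0098  0.1501]
rows 1 per row [-0.0588 -0.0274  0.0342] turn total None
```

View pics/w3.png

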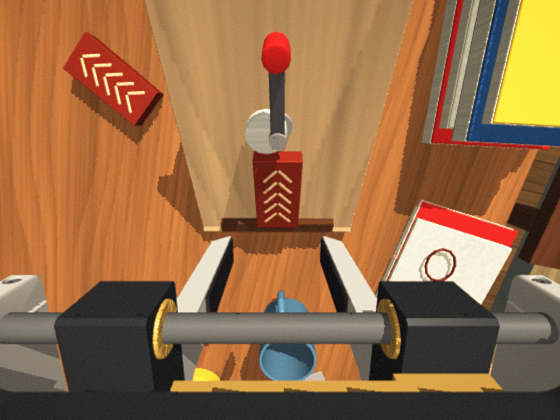

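The wrist view shows the block at (277,190) lying on the line at the ledge (327–230 row band), the cam at (268,132) and the knob at (276,53), still open. I'll go to the far side of the knob with the fingers shut.

Request:
move_arm(targets="1 0.114 0.031 0 0;1 0.114 0.031 0 0;1 0.114 0.031 0 0;1 0 0 0 0;1 0 0 0 0")

```text
time_s: 13.85
position: [0.5973, 0.0706, 0.2523]
ee_rot: [0.63, 0.777, -0.0, -0.0]
contact_force: [0.3, -0.4, 0.1]
opening: 0.0133
grasp_force: 0.0
```

Request:
move_arm(targets="1 0 0 0 0;1 0 0 0 0;1 0 0 0 0;1 0 0 0 0")

```text
time_s: 14.25
position: [0.5978, 0.068, 0.2527]
ee_rot: [0.632, 0.775, -0.0, 0.0]
contact_force: [-0.1, -0.1, 0.0]
opening: 0.0006
grasp_force: 0.0
```

```bash
python3 - <<'E'
from h import *
q,y=now(); leg(q,y,(.5965,.069,.183),rows=2)
E
```

```text
t 14.25 p [0.5978 0.068  0.2527] yaw 101.65 F [-0.1 -0.1  0. ] open 0.0006 grip 0.0 q [ 0.19  0.56 -0.57  1.59  0.33  1.09 -0.26]
rows 2 per row [ 0.0015 -0.0013  0.0871] turn total None
```

Now I'll descend and push in small steps, watching the force.

Request:
move_arm(targets="1 0.003 0 0.087 0;1 0 0 0.087 0;1 0 0 0 0;1 0 0 0 0")

```text
time_s: 14.65
position: [0.5976, 0.0702, 0.1834]
ee_rot: [0.631, 0.776, -0.0, -0.0]
contact_force: [0.4, -0.5, 0.4]
opening: 0.0008
grasp_force: 0.0
```

Request:
move_arm(targets="1 0 -0.03 0 0;1 0.0035 -0.034 -0.002 0;1 0.0035 -0.034 -0.002 0;1 0 0 0 0")

```text
time_s: 15.05
position: [0.5596, 0.0661, 0.1876]
ee_rot: [0.631, 0.776, 0.002, 0.001]
contact_force: [-0.4, 1.4, 1.8]
opening: 0.0003
grasp_force: 0.9
```

```bash
python3 - <<'E'
from h import *
now(); knob(); knob('top'); blk('wrist')
E
```

```text
t 15.05 p [0.5596 0.0661 0.1876] yaw 101.76 F [-0.4  1.4  1.8] open 0.0003 grip 0.9 q [ 0.19  0.57 -0.55  1.78  0.37  0.89 -0.32]
knob 364 ((231.00457763671875, 22.53571319580078), 9.172440528869629) z 56.689318939149175 angle 0.25206013555087403
px 20 range [ 3.0010235 -4.040645  19.987947 ] [14.993683   2.2927408 21.256472 ]
```

Request:
move_arm(targets="1 -0.006 -0.034 0.006 0;1 -0.006 -0.034 0.006 0;1 -0.015 -0.031 0.01 0;1 -0.016 -0.031 0.01 0;1 0 0 0 0")

```text
time_s: 15.7
position: [0.5108, 0.0368, 0.1721]
ee_rot: [0.631, 0.775, -0.0, 0.0]
contact_force: [-0.4, 0.2, 0.9]
opening: 0.0005
grasp_force: 0.3
```

```bash
python3 - <<'E'
from h import *
q,y=now(); knob(); knob('top')
O,u,v,n=bedframe(); print('tcp bed',(q-O)@np.c_[u,v,n]*1000)
E
```

```text
t 15.7 p [0.5108 0.0368 0.1721] yaw 101.68 F [-0.4  0.2  0.9] open 0.0005 grip 0.3 q [ 0.25  0.53 -0.55  1.92  0.38  0.79 -0.3 ]
knob 47 ((202.904541015625, 73.16726684570312), 3.9260120391845703) z 53.013427360420934 angle 0.8888409845208101
tcp bed [211.72800026  54.64993412  38.9428802 ]
```

Request:
move_arm(targets="1 -0.023 -0.024 0.012 0;1 -0.023 -0.024 0.012 0;1 -0.02 -0.01 0.011 0;1 -0.02 -0.009 0.011 0;1 0 0 0 0")

```text
time_s: 16.3
position: [0.4904, -0.0035, 0.1524]
ee_rot: [0.632, 0.775, -0.001, -0.001]
contact_force: [-1.4, 1.2, 0.6]
opening: 0.0006
grasp_force: 0.3
```

```bash
python3 - <<'E'
from h import *
q,y=now(); knob(); knob('top')
O,u,v,n=bedframe(); print('tcp bed',(q-O)@np.c_[u,v,n]*1000)
E
```

```text
t 16.3 p [ 0.4904 -0.0035  0.1524] yaw 101.64 F [-1.4  1.2  0.6] open 0.0006 grip 0.3 q [ 0.32  0.53 -0.54  2.    0.4   0.72 -0.26]
tcp bed [171.36208457  82.85247657  39.63709447]
```

Request:
move_arm(targets="1 -0.009 0 0.005 0;1 -0.009 0 0.005 0;1 0 0 0 0;1 0 0 0 0")

```text
time_s: 16.8
position: [0.4936, -0.0088, 0.1494]
ee_rot: [0.631, 0.776, 0.0, 0.0]
contact_force: [0.1, 0.8, 1.2]
opening: 0.0005
grasp_force: 0.4
```

Request:
move_arm(targets="1 -0.006 0 0.003 0;1 0 0 0 0;1 0 0 0 0")

```text
time_s: 17.1
position: [0.4939, -0.0108, 0.1483]
ee_rot: [0.631, 0.776, 0.0, 0.0]
contact_force: [-1.8, 1.3, 1.4]
opening: 0.0003
grasp_force: 1.0
```

```bash
python3 - <<'E'
from h import *
q,y=now()
O,u,v,n=bedframe(); print('tcp bed',(q-O)@np.c_[u,v,n]*1000)
p,d,m=snap('side'); p2,d2,m2=snap('wrist')
cv2.imwrite('pics/s4.png',np.hstack([cv2.resize(p[140:280,200:340],(400,400)),cv2.resize(p2,(400,400))])[:,:,::-1])
E
```

```text
t 17.1 p [ 0.4939 -0.0108  0.1483] yaw 101.75 F [-1.8  1.3  1.4] open 0.0003 grip 1.0 q [ 0.33  0.54 -0.53  2.    0.41  0.71 -0.24]
tcp bed [162.44952683  80.95247478  40.01653024]
```

View pics/s4.png

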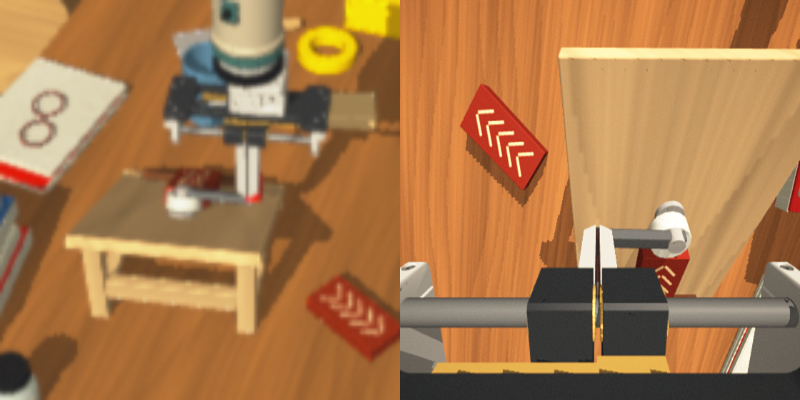

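The lever bar now lies nearly along the ledge direction, with the knob hidden behind the fingers at (598,250). I'll keep pressing to the stop.

Request:
move_arm(targets="1 -0.006 0 0.003 0;1 0 0 0 0;1 0 0 0 0")

```text
time_s: 17.5
position: [0.4941, -0.0128, 0.1471]
ee_rot: [0.631, 0.776, 0.0, -0.0]
contact_force: [-3.4, 3.0, 1.7]
opening: 0.0003
grasp_force: 2.3
```

Request:
move_arm(targets="1 -0.006 0 0.003 0;1 0 0 0 0;1 0 0 0 0")

```text
time_s: 17.8
position: [0.4941, -0.0133, 0.1465]
ee_rot: [0.631, 0.776, 0.001, -0.001]
contact_force: [-5.0, 8.1, 9.3]
opening: 0.001
grasp_force: 5.6
```

Request:
move_arm(targets="1 -0.006 0 0.003 0;1 0 0 0 0;1 0 0 0 0")

```text
time_s: 18.1
position: [0.4942, -0.0137, 0.146]
ee_rot: [0.63, 0.776, 0.001, -0.002]
contact_force: [-7.7, 11.5, 16.5]
opening: 0.0002
grasp_force: 9.3
```

Force has risen and motion has stopped, so this is the end stop. I'll back off up the slope, rise and verify.

Request:
move_arm(targets="1 0.03 0 -0.02 0;1 0.06 0 -0.04 0;1 0.05 0 -0.1 0;1 0 0 -0.12 0;1 0 0 -0.12 0")

```text
time_s: 18.6
position: [0.4841, 0.0365, 0.3067]
ee_rot: [0.631, 0.776, -0.0, 0.001]
contact_force: [0.8, -0.4, -0.1]
opening: 0.0006
grasp_force: 0.0
```

Request:
move_arm(targets="1 -0.12 0.03 0 0;1 -0.12 0.03 0 0;1 -0.12 0.03 0 0;1 -0.12 0 0 0;1 0 0 0 0")

```text
time_s: 19.1
position: [0.5587, -0.1544, 0.3036]
ee_rot: [0.636, 0.772, -0.002, 0.002]
contact_force: [-1.0, 0.1, -0.5]
opening: 0.0005
grasp_force: 0.0
```

```bash
python3 - <<'E'
from h import *
now(); blk('wrist'); line(); knob(); knob('top')
p,d,m=snap('wrist'); cv2.imwrite('pics/w5.png',p[:,:,::-1])
E
```

```text
t 19.1 p [ 0.5587 -0.1544  0.3036] yaw 101.01 F [-1.   0.1 -0.5] open 0.0005 grip 0.0 q [ 0.58  0.48 -0.56  1.57  0.28  1.17  0.15]
px 2631 range [-15.120187  -30.462645    5.3201213] [139.88466   93.416275  59.538708]
px 2631 top plane slopes deg [-0.2 -0.3] h at centre 20.5 rect ((54.664939880371094, -0.5874481201171875), (55.72490692138672, 109.88803100585938), 89.5757827758789) x [  0.8 108.7] y [-27.1  26.8]
board h [-0.002 -0.003 -1.663]
ledge 436 [-7.9 -2.6 -1.5]
cam 19 ((149.27847290039062, -1.8149776458740234), 11.788643836975098)
knob 355 ((144.50900268554688, 84.35001373291016), 10.92883586883545) z 57.694453839557255 angle 1.5588348045804568
knob 56 ((143.4202880859375, 85.4387435913086), 10.683442115783691) z 59.40023795137796 angle 1.5717292980393682
```

View pics/w5.png

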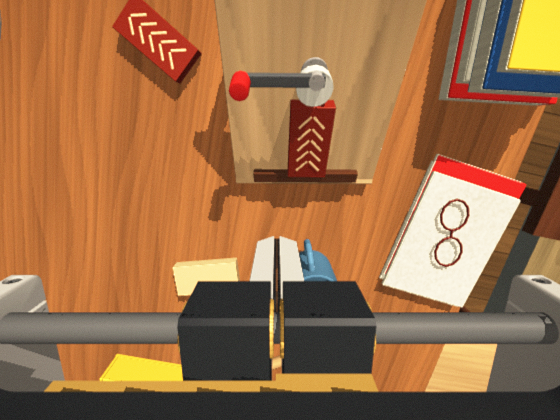

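The knob at (240,86) reads 1.56–1.57 rad, which is closed. The block at (312,140) is flat at the ledge and centred at bed (54.7, −0.6), with the cam touching it and the robot clear. I'll hand the job in.

```bash
python3 -c "
from h import *
print(robot.sign_off())"
```

```text
the job is handed in; nothing more can be done
None
```

The red block is clamped flat on the centre line against the ledge, the cam lever is closed at its end stop (about 1.57 rad), the robot is clear, and the job was handed in at about 19 s of the 61 s allowed.

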